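# Lid the bisque jars for the kiln

### The job

The four open jars on the ware board go to the kiln with their lids on. Pick out the four knobbed lids from the things lying in front of the board and put each on its own jar, the one whose mouth it fits in shape and size: lower it gently, without dropping it, until its flange is in the mouth and it sits level and fully down on the rim. Leave the jars standing where they are, and leave the vase and the plain dish alone.

Things in the scene. Friction and masses are not known exactly. Their poses are not given: they have to be found in the camera images.
- lid_large: The lid of the large round jar. Pale unglazed bisque, 190 g. Tapered flange 10 mm deep, plate 7 mm thick, central round knob 24 mm in diameter, 26 mm tall (17 to 43 mm above the origin). Plate 90 mm in diameter; flange 73 mm in diameter. Lies knob up on the table. Origin: centre of the flange's underside; z up; round, so its yaw means nothing.
- lid_small: The lid of the small round jar. Pale unglazed bisque, 90 g. Tapered flange 10 mm deep, plate 7 mm thick, central round knob 24 mm in diameter, 26 mm tall (17 to 43 mm above the origin). Plate 62 mm in diameter; flange 45 mm in diameter. Lies knob up on the table. Origin: centre of the flange's underside; z up; round, so its yaw means nothing.
- lid_square: The lid of the square jar. Pale unglazed bisque, 140 g. Tapered flange 10 mm deep, plate 7 mm thick, central square knob 24 x 24 mm, 26 mm tall (17 to 43 mm above the origin). Plate 68 x 68 mm; flange 51 x 51 mm. Lies knob up on the table. Origin: centre of the flange's underside; z up; x, y parallel to its and the knob's sides (any quarter turn fits the jar).
- lid_oblong: The lid of the oblong jar. Pale unglazed bisque, 160 g. Tapered flange 10 mm deep, plate 7 mm thick, central bar grip 48 mm long (along x) and 16 mm thick (along y), 26 mm tall (17 to 43 mm above the origin). Plate 98 mm (x) by 58 mm (y); flange 81 mm (x) by 41 mm (y). Lies knob up on the table. Origin: centre of the flange's underside; z up; x along its length (a half turn fits too).
- jar_large: The large round jar. Stands loose and open on the ware board, 500 g. Slightly bellied (98 mm at the widest), rim 92 mm and mouth 80 mm in diameter. 84 mm tall, wall 6 mm. Its lid has 3.5 mm play all round and is home with the flange in the mouth and the plate on the rim: lid origin then 74 mm above the jar's. Origin: centre of its underside; z up; yaw means nothing.
- jar_small: The small round jar. Stands loose and open on the ware board, 280 g. Slightly bellied (70 mm at the widest), rim 64 mm and mouth 52 mm in diameter. 72 mm tall, wall 6 mm. Its lid has 3.5 mm play all round and is home with the flange in the mouth and the plate on the rim: lid origin then 62 mm above the jar's. Origin: centre of its underside; z up; yaw means nothing.
- jar_square: The square jar (a tea caddy). Stands loose and open on the ware board, 420 g. Outside 70 x 70 mm, mouth 58 x 58 mm. 80 mm tall, wall 6 mm. Its lid has 3.5 mm play all round and is home with the flange in the mouth and the plate on the rim: lid origin then 70 mm above the jar's. Origin: centre of its underside; z up; x and y parallel to its sides.
- jar_oblong: The oblong jar. Stands loose and open on the ware board, 380 g. Outside 100 mm (x) by 60 mm (y), mouth 88 mm (x) by 48 mm (y). 66 mm tall, wall 6 mm. Its lid has 3.5 mm play all round and is home with the flange in the mouth and the plate on the rim: lid origin then 56 mm above the jar's. Origin: centre of its underside; z up; x along its length.
- vase: A bud vase, to be left alone: white bisque bottle 112 mm tall, 66 mm at the belly, narrow neck; it stands loose among the jars on the ware board (a fixed plank, 150 x 800 mm, whose top is 18 mm above the table). Origin: centre of its underside; z up.
- dish: A small shallow dish, to be left alone: bisque like the lids, but an open hollow with no knob, 88 mm across the rim, 18 mm high; it lies loose on the table among the lids. Origin: centre of its underside; z up.
Not all that is in view belongs to the job. Leave any green look-alike of the lid_large alone.

How it is judged:
At the end, for the whole second after the job is handed in: Each lid is on its own jar: within 6 mm of its centre and 3 mm of seated height, tilted under 0.06 rad, at rest. Jars upright (0.05 rad), within 30 mm of where they began, as are vase and dish (horizontal distance between lid_large and jar_large below 0.006 m and z of lid_large in the frame of jar_large between 0.071 and 0.077 m and angle between each of lid_large, lid_small, lid_square, lid_oblong's own z axis and vertical below 0.06 rad and angle between each of jar_large, jar_small, jar_square, jar_oblong's own z axis and vertical below 0.05 rad and distance of each of jar_large, jar_small, jar_square, jar_oblong, vase, dish from where it was at the start of the episode below 0.03 m and linear speed of each of lid_large, jar_large, lid_small, jar_small, lid_square, jar_square, lid_oblong, jar_oblong below 0.02 m/s and horizontal distance between lid_small and jar_small below 0.006 m and z of lid_small in the frame of jar_small between 0.059 and 0.065 m and horizontal distance between lid_square and jar_square below 0.006 m and z of lid_square in the frame of jar_square between 0.067 and 0.073 m and horizontal distance between lid_oblong and jar_oblong below 0.006 m and z of lid_oblong in the frame of jar_oblong between 0.053 and 0.059 m); the robot touches nothing.
It fails at once if a lid is pressed hard on its jar (over 45 N) (contact force between lid_large and jar_large above 45 N or contact force between lid_small and jar_small above 45 N or contact force between lid_square and jar_square above 45 N or contact force between lid_oblong and jar_oblong above 45 N).
It fails at once if a lid is dropped: it falls free of the fingers at over 0.5 m/s (from more than about 13 mm) ((linear speed of lid_large above 0.5 m/s and contact force between lid_large and the fingers below 0.05 N) or (linear speed of lid_small above 0.5 m/s and contact force between lid_small and the fingers below 0.05 N) or (linear speed of lid_square above 0.5 m/s and contact force between lid_square and the fingers below 0.05 N) or (linear speed of lid_oblong above 0.5 m/s and contact force between lid_oblong and the fingers below 0.05 N)).
It fails at once if the vase is knocked over or pushed away (30 mm) (distance of vase from where it was at the start of the episode above 0.03 m or angle between vase's own z axis and vertical above 0.35 rad).
It fails at once if the dish is knocked over or pushed away (30 mm) (distance of dish from where it was at the start of the episode above 0.03 m or angle between dish's own z axis and vertical above 0.35 rad).
It also fails if it takes over 120 s, if anything falls off the work surface, if the arm or the gripper's body presses on something with over 40 N, if the wrist force passes 120 N, or if a joint passes its speed limit or range.

### The arm

A 7-joint arm with a two-finger parallel gripper is mounted at the origin on the work surface. World frame = base frame: x ahead of the robot, y to its left, z up, the work surface at z = 0. Lengths are in m, angles in rad, forces in N, time in s.
With the tool pointing down it reaches from about 0.4 to 0.85 m from the base axis. Payload 6.9 kg.
Tool frame: the origin (TCP) lies on the front face of the gripper's body, between the roots of the fingers; the fingertips stand 73 mm ahead of it and the grasp point (between the pads) lies 54 mm ahead of it; z points along the fingers, y is the direction in which the jaws open and shut (so a half turn about z gives the same grasp; the last joint's range is limited). The gripper opens to 85 mm and grips with 20 to 120 N. Pads are 22 mm wide; open, the fingers measure 114 mm over their backs; the gripper's body (76 mm by 85 mm) begins 54 mm behind the grasp point. The pads swing forward as they close: fully open they stand 13 mm farther back than shut.
Start: joints at [-1.02, 0.507, -0.238, 1.5, 0.126, 1.149, -0.155], TCP at [0.269, 0.564, 0.304] pointing down, gripper open.
Joint ranges: [-3.08, 3.08], [-0.24, 2.05], [-1.43, 1.35], [0, 2.5], [-1.52, 4.66], [0.17, 1.96], [-2.89, 2.89]. Speed limits (rad/s): [2.39, 2.39, 3.14, 3.14, 3.14, 3.14, 3.14].

### API

Orientations are given as [roll, pitch, yaw] about the fixed x, y, z axes, in that order (R = Rz(yaw) Ry(pitch) Rx(roll)).
In Python, from rig import * gives the robot as it stands.
- The arm moves only by the tool send_rows, never from a script. Its argument "rows" is a list of rows, each an object with "linear": the shift along the tool's x, y, z in mm, a list of three; "yaw": the turn about the tool's z in degrees; "claw": the opening, from -1 (shut) to 1 (fully open). A call has 1 to 5 rows; each row shifts and turns the commanded pose from where the row before left it, along the tool's axes as they then stand; what a row does not reach is not made up. A row lasts 1/10 s, in which the tool goes at most 50 mm and 8.59 degrees, less where a joint would pass 70% of its speed; a pose out of reach is approached as far as the arm can. A call with a gripper value outside its range is refused whole. The fingers move at their own pace and stop on an object; "grip_force" is the grip in N (left out, the last holds). Time passes only in rows, so rows that do not move let the fingers close. It gives the time, the measured TCP pose, the force and the opening at its end, in the units of the state.
- read_state(): the state, without advancing time (a new reading comes with each control period).
- grab_frame(name): name is "scene" or "top" or "wrist"; returns the picture (480x640x3 uint8, red, green, blue); there is no depth.
- get_calibration(name): a dict with "K" (3x3 intrinsics, pixels), "rvec" (rotation vector, rad) and "tvec" (3), from world to camera coordinates, as OpenCV has them; the wrist camera has in their place "hand_eye" (4x4, takes a point from camera to tool coordinates, whose origin is the TCP and whose axes are the flange's). Camera axes: x right, y down, z forward; pixel columns grow to the right and rows downward; lengths in m; the calibration is good to about 2 mm. A picture is of the moment at which its call begins: read the wrist's pose just before it. get_calibration takes no time and is no camera call.
- job_done(): hands the job in, once; it reports no verdict.
The state is a dict: "time": time; "qpos": joint angles; "qd": joint speeds; "joint_torque": joint torques, N m; "eef_pos": TCP position; "tool_rot": TCP orientation; "ft_force": force on the tool from outside, world axes, zero at the start; "ft_torque": the same for the moment, N m; "finger_gap": finger opening in m.
Only numpy, scipy, OpenCV 4.12 (cv2) and the standard library are available. Lean on these libraries where they do the work, as an engineer would, in place of code of your own. Each camera call takes 0.05 s, during which the arm holds its last target. There are 200 camera calls.

## Working session

There is one attempt and no reset: what is moved stays moved. The work goes in short steps, Python scripts to look and compute and a tool call to move; the robot and the scene stay as the last step left them, time stands still between calls to the robot, and variables do not carry over. Pictures are saved under pics/ and viewed, about 12 in all and at most 16, crops included, and the job is handed in when it is done.

Besides the shell and the picture viewer there is one more tool, called as a command line: name --argument value ..., lists and objects as JSON in quotes. send_rows: Moves the arm, as the interface text tells. Its arguments: {"type":"object","properties":{"rows":{"type":"array"},"grip_force":{"type":"number"}},"required":["rows"]}

```bash
ls; mkdir -p pics
python3 - <<'E'
from rig import *
import cv2
s=read_state(); print({k:s[k] for k in('time','eef_pos','tool_rot','finger_gap')})
for n in('scene','top'):
    cv2.imwrite(f'pics/{n}0.png',grab_frame(n)[:,:,::-1]); print(n,get_calibration(n))
print(get_calibration('wrist'))
E
```

```text
pics
{'time': 0.0, 'eef_pos': array([0.26885355, 0.56380376, 0.30301868]), 'tool_rot': array([-3.13979405e+00,  5.35785805e-05,  2.69680389e+00]), 'finger_gap': 0.08574839378068638}
scene {'K': array([[441.36824827,   0.        , 322.36986449],
       [  0.        , 441.36824827, 235.97329355],
       [  0.        ,   0.        ,   1.        ]]), 'rvec': array([ 0.81264904,  2.58944366, -1.03307883]), 'tvec': array([ 0.42243566, -0.09975065,  1.14942783])}
top {'K': array([[446.5185591 ,   0.        , 319.38407512],
       [  0.        , 446.5185591 , 238.64902145],
       [  0.        ,   0.        ,   1.        ]]), 'rvec': array([ 2.16299434, -2.14644027,  0.12612269]), 'tvec': array([-0.05367942,  0.44825032,  0.9033658 ])}
{'K': array([[373.63762918,   0.        , 317.60688653],
       [  0.        , 373.63762918, 239.08223062],
       [  0.        ,   0.        ,   1.        ]]), 'hand_eye': array([[-7.09780387e-04, -9.44919783e-01, -3.27301236e-01,
         8.39742572e-02],
       [ 9.99999731e-01, -7.31782186e-04, -5.59262536e-05,
         3.76372995e-04],
       [-1.86667391e-04, -3.27301188e-01,  9.44920048e-01,
        -7.00148372e-02],
       [ 0.00000000e+00,  0.00000000e+00,  0.00000000e+00,
         1.00000000e+00]])}
```

View pics/top0.png

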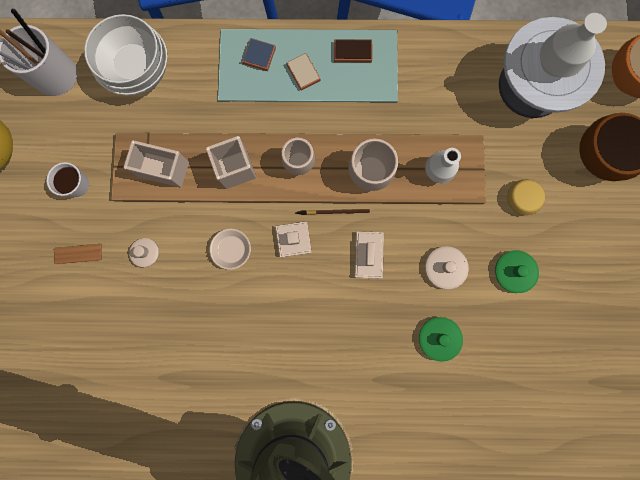

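View pics/scene0.png

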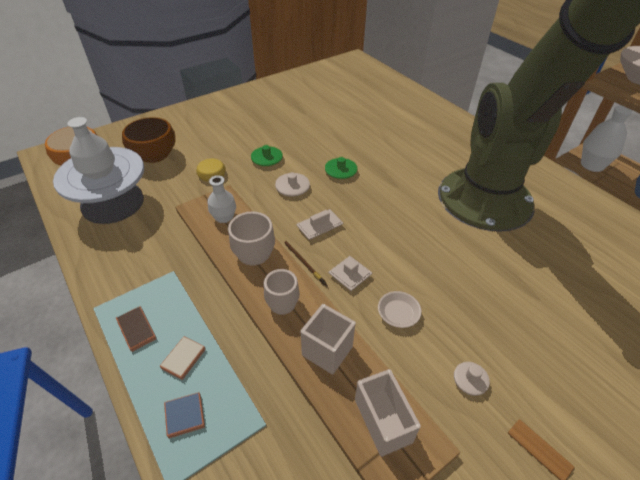

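Top image candidates:
- **Lids:** small lid (143,252), square lid (293,239), oblong lid (369,255) and large lid (447,268).
- **Not lids:** the dish, hollow with no knob (230,249); green look-alikes (517,272) and (441,339); yellow disc (526,197).
- **Jars:** oblong (155,164), square (231,163), small (297,155), large (373,164). The vase is at (445,165).

Next I'll measure them and view one close crop.

```bash
cat > h.py <<'E'
from rig import *
import cv2, numpy as np
from scipy.spatial.transform import Rotation as R
def cam(name, s=None):
    c=get_calibration(name)
    if name=='wrist':
        T=np.eye(4); T[:3,:3]=R.from_euler('xyz',s['tool_rot']).as_matrix(); T[:3,3]=s['eef_pos']
        M=T@np.array(c['hand_eye']); return c['K'],M[:3,:3],M[:3,3]
    Rm=cv2.Rodrigues(c['rvec'])[0]; return c['K'],Rm.T,-Rm.T@c['tvec']
def cast(px,z,C):
    K,Rw,o=C; px=np.atleast_2d(px).astype(float)
    d=np.c_[px,np.ones(len(px))]@np.linalg.inv(K).T@Rw.T
    return (o+d*((z-o[2])/d[:,2])[:,None])[:,:2]
def pale(im,smax=60,vmin=110):
    h=cv2.cvtColor(im,cv2.COLOR_RGB2HSV); return ((h[...,1]<smax)&(h[...,2]>vmin)).astype(np.uint8)*255
def blobs(m,amin=300):
    m=cv2.morphologyEx(m,cv2.MORPH_CLOSE,np.ones((5,5),np.uint8))
    return [c for c in cv2.findContours(m,cv2.RETR_EXTERNAL,cv2.CHAIN_APPROX_NONE)[0] if cv2.contourArea(c)>amin]
E
python3 - <<'E'
from h import *
im=cv2.imread('pics/top0.png')[:,:,::-1].copy(); C=cam('top'); print('cam',C[2])
h=cv2.cvtColor(im,cv2.COLOR_RGB2HSV)
for p in [(135,258),(455,275),(369,275),(230,249),(200,260),(300,160),(200,190)]: print(p,h[p[1],p[0]])
for c in blobs(pale(im)):
    m=c.reshape(-1,2).mean(0)
    if 100<m[1]<300 and 90<m[0]<500:
        z=.017 if m[1]>205 else .095
        w=(cast(c.reshape(-1,2),z,C)*1000).astype(np.float32)
        r=cv2.minAreaRect(w); print(m.round(),'z',z,'ctr',np.round(r[0]),'size',np.round(r[1]),'ang',round(r[2],1))
cv2.imwrite('pics/crop1.png',cv2.resize(im[120:300,100:500],None,fx=2,fy=2,interpolation=cv2.INTER_CUBIC)[:,:,::-1])
E
```

```text
cam [ 0.33414857 -0.0566384   0.95132351]
(135, 258) [ 13  50 187]
(455, 275) [ 12  46 214]
(369, 275) [ 13  48 214]
(230, 249) [ 13  48 202]
(200, 260) [ 18 107 141]
(300, 160) [ 12  50 117]
(200, 190) [ 15 123 155]
[446. 267.] z 0.017 ctr [ 391. -315.] size [86. 88.] ang 0.4
[144. 252.] z 0.017 ctr [419. 319.] size [60. 59.] ang 3.0
[369. 255.] z 0.017 ctr [ 417. -154.] size [56. 97.] ang 89.5
[230. 249.] z 0.017 ctr [428. 138.] size [83. 85.] ang 0.4
[293. 239.] z 0.017 ctr [449.   5.] size [67. 66.] ang 9.2
[446. 163.] z 0.095 ctr [ 589. -299.] size [52. 72.] ang 81.8
[156. 162.] z 0.095 ctr [592. 272.] size [125.  65.] ang 72.2
[375. 162.] z 0.095 ctr [ 596. -158.] size [91. 91.] ang 76.0
[298. 154.] z 0.095 ctr [610.  -8.] size [68. 62.] ang 70.3
[231. 162.] z 0.095 ctr [591. 126.] size [93. 73.] ang 21.1
```

View pics/crop1.png

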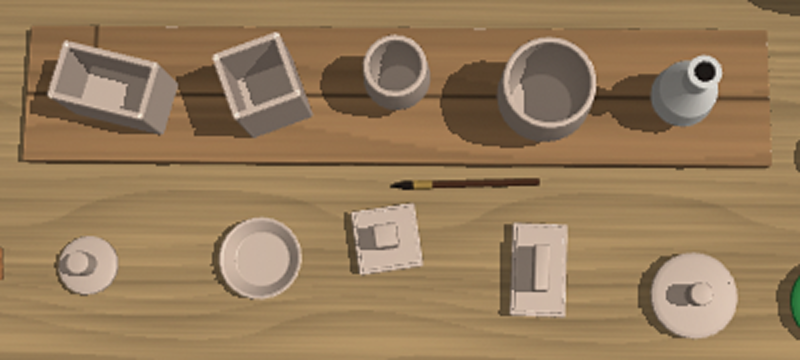

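The crop confirms the choice: all four pale lids have knobs and the sizes match, and the thing at (260,258) in the crop is the hollow dish. I'll start with the small lid.

send_rows --rows '[{"linear": [0, 0, 0], "yaw": -8.5, "claw": 1}, {"linear": [0, 0, 0], "yaw": -8.5, "claw": 1}, {"linear": [0, 0, 0], "yaw": -8.5, "claw": 1}, {"linear": [-20, -35, 0], "yaw": 0, "claw": 1}, {"linear": [-20, -35, 0], "yaw": 0, "claw": 1}]' --grip_force 30

```text
time: 0.6
eef_pos: [0.3085, 0.4938, 0.303]
tool_rot: [-3.141, -0.001, -3.138]
ft_force: [1.5, -0.4, 0.5]
finger_gap: 0.0852
```

send_rows --rows '[{"linear": [-20, -35, 10], "yaw": 0, "claw": 1}, {"linear": [-20, -35, 10], "yaw": 0, "claw": 1}, {"linear": [-20, -35, 10], "yaw": 0, "claw": 1}, {"linear": [-20, -35, 10], "yaw": 0, "claw": 1}, {"linear": [-20, -35, 10], "yaw": 0, "claw": 1}]'

```text
time: 1.1
eef_pos: [0.4095, 0.3175, 0.2533]
tool_rot: [-3.141, -0.0, -3.141]
ft_force: [-0.0, 0.8, 0.5]
finger_gap: 0.0854
```

send_rows --rows '[{"linear": [0, 0, 0], "yaw": 0, "claw": 1}, {"linear": [0, 0, 0], "yaw": 0, "claw": 1}]'

```text
time: 1.3
eef_pos: [0.4094, 0.3181, 0.2535]
tool_rot: [-3.141, -0.001, 3.139]
ft_force: [0.3, 0.4, -0.2]
finger_gap: 0.0853
```

```bash
cat >> h.py <<'E'
def wlook(name,z,amin=1500,vmin=110,smax=60):
    s=read_state(); im=grab_frame('wrist'); C=cam('wrist',s)
    cv2.imwrite(f'pics/{name}.png',im[:,:,::-1]); print('tcp',s['eef_pos'].round(4),s['tool_rot'].round(3))
    for c in blobs(pale(im,smax,vmin),amin):
        w=(cast(c.reshape(-1,2),z,C)*1000).astype(np.float32)
        r=cv2.minAreaRect(w); e=cv2.fitEllipse(w)
        print('px',c.reshape(-1,2).mean(0).round(),'rect',np.round(r[0],1),np.round(r[1],1),round(r[2],1),'| ell',np.round(e[0],1),np.round(e[1],1))
    return s,im,C
E
python3 - <<'E'
from h import *
wlook('w1',.017)
E
```

```text
tcp [0.4094 0.3181 0.2535] [-3.141e+00 -1.000e-03  3.139e+00]
px [325. 223.] rect [418.8 321.1] [60.2 60.8] 89.8 | ell [419.2 320.6] [57.3 59.8]
px [110. 234.] rect [428.2 138.4] [85.9 85.7] 89.8 | ell [428.3 138.5] [85.4 85.8]
```

View pics/w1.png

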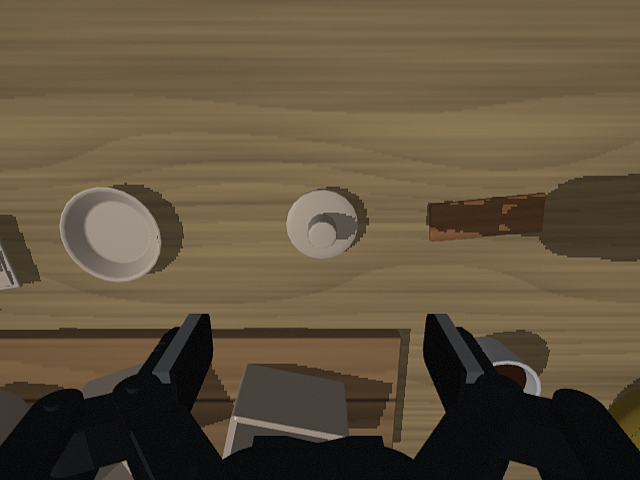

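The wrist view shows the small lid at (322,224) and the dish at (110,234). The lid comes out at (0.419, 0.3205), agreeing with the top camera. Grasping.

send_rows --rows '[{"linear": [-10, 2.5, 40], "yaw": 0, "claw": 1}, {"linear": [0, 0, 40], "yaw": 0, "claw": 1}, {"linear": [0, 0, 40], "yaw": 0, "claw": 1}, {"linear": [0, 0, 25], "yaw": 0, "claw": 1}, {"linear": [0, 0, 14], "yaw": 0, "claw": 1}]'

```text
time: 1.85
eef_pos: [0.4173, 0.323, 0.0927]
tool_rot: [-3.141, -0.003, -3.138]
ft_force: [0.6, -0.1, 1.1]
finger_gap: 0.0851
```

send_rows --rows '[{"linear": [0, 0, 0], "yaw": 0, "claw": -1}, {"linear": [0, 0, 0], "yaw": 0, "claw": -1}, {"linear": [0, 0, 0], "yaw": 0, "claw": -1}, {"linear": [0, 0, 0], "yaw": 0, "claw": -1}, {"linear": [0, 0, 0], "yaw": 0, "claw": -1}]'

```text
time: 2.35
eef_pos: [0.4194, 0.3221, 0.096]
tool_rot: [3.14, 0.002, -3.141]
ft_force: [0.1, -0.1, 5.1]
finger_gap: 0.0226
```

send_rows --rows '[{"linear": [0, 0, 0], "yaw": 0, "claw": -1}, {"linear": [0, 0, 0], "yaw": 0, "claw": -1}, {"linear": [0, 0, 0], "yaw": 0, "claw": -1}, {"linear": [0, 0, 0], "yaw": 0, "claw": -1}, {"linear": [0, 0, 0], "yaw": 0, "claw": -1}]'

```text
time: 2.85
eef_pos: [0.4194, 0.3221, 0.096]
tool_rot: [3.14, 0.002, -3.142]
ft_force: [-1.0, -0.9, 7.1]
finger_gap: 0.0229
```

Gripped with a 23 mm gap. The tips touch the plate lightly (about 6 N), so I'll grasp 2 mm higher next time. Next I'll get the jar rims from the top image I already have.

Run:
```python
from h import *
im=cv2.imread('pics/top0.png')[:,:,::-1].copy(); C=cam('top')
v=cv2.cvtColor(im,cv2.COLOR_RGB2HSV)
for n,(x0,x1,y0,y1),z in [('oblong',(118,195,132,190),.084),('square',(200,258,132,190),.098),('small',(275,318,132,180),.09),('large',(344,402,134,195),.102)]:
    hs=v[y0:y1,x0:x1]; 
    pm=hs[...,1]<65; print(n,'V pct',np.percentile(hs[...,2][pm],[10,50,80,90,97]))
    for t in (190,205):
        m=(pm&(hs[...,2]>t)).astype(np.uint8)
        k,lab,st,_=cv2.connectedComponentsWithStats(m,connectivity=8); i=1+np.argmax(st[1:,2]*st[1:,3])
        p=np.argwhere(lab==i)[:,::-1]+[x0,y0]
        w=(cast(p,z,C)*1000).astype(np.float32); hull=cv2.convexHull(w); r=cv2.minAreaRect(w)
        print(t,len(p),'rect',np.round(r[0],1),np.round(r[1],1),round(r[2],1),'circ',np.round(cv2.minEnclosingCircle(w)[0],1),'ell',np.round(cv2.fitEllipse(hull)[0],1))
```

```text
oblong V pct [ 88. 146. 196. 199. 203.]
190 562 rect [599.4 288.2] [98.4 58.8] 76.8 circ [599.2 288.3] ell [597.1 288.7]Traceback (most recent call last):
  File "<stdin>", line 12, in <module>
cv2.error: OpenCV(4.12.0) /io/opencv/modules/imgproc/src/shapedescr.cpp:361: error: (-201:Incorrect size of input array) There should be at least 5 points to fit the ellipse in function 'fitEllipseNoDirect'
```

send_rows --rows '[{"linear": [0, 0, -10], "yaw": 0, "claw": -1}, {"linear": [0, 0, -20], "yaw": 0, "claw": -1}, {"linear": [0, 0, -40], "yaw": 0, "claw": -1}, {"linear": [0, 0, -40], "yaw": 0, "claw": -1}, {"linear": [0, 0, -40], "yaw": 0, "claw": -1}]'

```text
time: 3.35
eef_pos: [0.4186, 0.3213, 0.247]
tool_rot: [-3.142, -0.0, -3.141]
ft_force: [1.3, 0.3, -1.1]
finger_gap: 0.0232
```

send_rows --rows '[{"linear": [-15, -38, 0], "yaw": 0, "claw": -1}, {"linear": [-15, -38, 0], "yaw": 0, "claw": -1}, {"linear": [-15, -38, 0], "yaw": 0, "claw": -1}, {"linear": [-15, -38, 0], "yaw": 0, "claw": -1}, {"linear": [-15, -38, 0], "yaw": 0, "claw": -1}]'

```text
time: 3.85
eef_pos: [0.4941, 0.13, 0.2457]
tool_rot: [3.142, 0.0, -3.141]
ft_force: [-0.2, 0.4, -1.0]
finger_gap: 0.0226
```

send_rows --rows '[{"linear": [-15, -38, 0], "yaw": 0, "claw": -1}, {"linear": [-15, -38, 0], "yaw": 0, "claw": -1}, {"linear": [-15, -38, 0], "yaw": 0, "claw": -1}, {"linear": [-15, -28, 0], "yaw": 0, "claw": -1}, {"linear": [0, 0, 0], "yaw": 0, "claw": -1}]'

```text
time: 4.35
eef_pos: [0.5553, -0.0161, 0.2452]
tool_rot: [-3.139, 0.001, 3.134]
ft_force: [-0.7, 0.7, -1.8]
finger_gap: 0.0229
```

```bash
cat >> h.py <<'E'
def rim(im,box,z,C,t,smax=65):
    x0,x1,y0,y1=box; v=cv2.cvtColor(im,cv2.COLOR_RGB2HSV)[y0:y1,x0:x1]
    m=((v[...,1]<smax)&(v[...,2]>t)).astype(np.uint8)
    k,lab,st,_=cv2.connectedComponentsWithStats(m,connectivity=8); i=1+np.argmax(st[1:,2]*st[1:,3])
    p=np.argwhere(lab==i)[:,::-1]+[x0,y0]; w=(cast(p,z,C)*1000).astype(np.float32); r=cv2.minAreaRect(w); cc=cv2.minEnclosingCircle(w)
    print(t,len(p),'rect',np.round(r[0],1),np.round(r[1],1),round(r[2],1),'circ',np.round(cc[0],1),round(cc[1],1))
E
python3 - <<'E'
from h import *
im=cv2.imread('pics/top0.png')[:,:,::-1].copy(); C=cam('top')
for n,b,z in [('oblong',(118,195,132,190),.084),('square',(200,258,132,190),.098),('small',(275,318,132,180),.09),('large',(344,402,134,195),.102)]:
    print(n)
    for t in (185,192):rim(im,b,z,C,t)
wlook('w2',.09,vmin=170)
E
```

```text
oblong
185 576 rect [599.4 288.4] [98.5 59.5] 76.3 circ [599.3 288.4] 55.7
192 545 rect [599.3 288.2] [98.4 58.5] 76.8 circ [599.2 288.3] 55.7
square
185 353 rect [600.9 131.1] [68.7 68.7] 21.0 circ [601.  131.3] 47.0
192 340 rect [600.9 131.1] [68.7 68.7] 21.0 circ [600.6 131.2] 46.7
small
185 182 rect [613.6  -4.7] [59.7 59.8] 0.6 circ [613.7  -5.1] 31.0
192 160 rect [613.6  -4.7] [59.7 59.8] 0.6 circ [613.8  -5.2] 30.8
large
185 335 rect [ 594.6 -157.4] [86.7 88.2] 0.3 circ [ 594.3 -157.8] 44.9
192 293 rect [ 594.6 -157.5] [86.7 88.2] 0.3 circ [ 593.8 -157.9] 44.7
tcp [ 0.5553 -0.0161  0.2452] [-3.139e+00  1.000e-03  3.134e+00]
px [101. 308.] rect [ 601.4 -165.7] [93.7 92.5] 8.8 | ell [ 601.3 -165.2] [92.  93.6]
px [309. 276.] rect [574.3 -28.8] [40.8 85. ] 20.5 | ell [576.1 -26.2] [44.4 80.7]
px [353.  78.] rect [455.6   0.6] [49.6 49.7] 9.0 | ell [454.5  -0.6] [54.7 58.1]
px [525.  60.] rect [445.3 100.7] [64.4 50.8] 86.3 | ell [440.7  99.9] [55.4 60.5]
px [118.  62.] rect [ 442.3 -119.7] [41.9 51.1] 88.1 | ell [ 446.8 -122.8] [40.6 58.3]
```

View pics/w2.png

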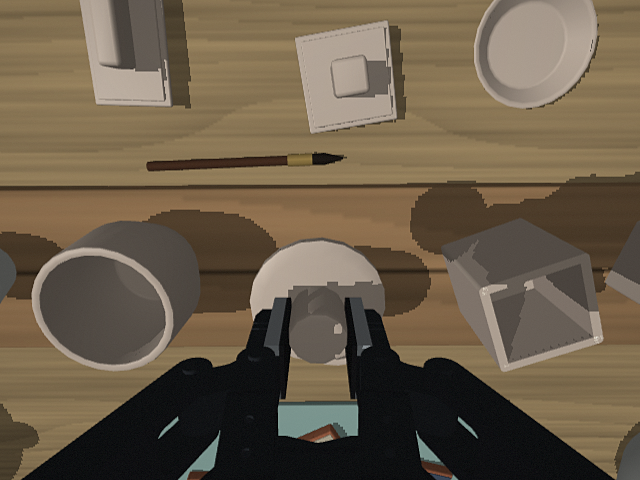

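The large jar from the wrist (0.594, -0.1577) agrees with the top view to within 1 mm, so the top-view rim positions can be used. The held lid at (317,300) looks level. Going above the small jar at (0.6137, -0.005).

send_rows --rows '[{"linear": [-29, 5, 0], "yaw": 0, "claw": -1}, {"linear": [-29, 5, 0], "yaw": 0, "claw": -1}, {"linear": [0, 0, 20], "yaw": 0, "claw": -1}, {"linear": [0, 0, 10], "yaw": 0, "claw": -1}, {"linear": [0, 0, 0], "yaw": 0, "claw": -1}]'

```text
time: 4.9
eef_pos: [0.6103, 0.0005, 0.2134]
tool_rot: [3.141, -0.004, -3.14]
ft_force: [-0.4, 0.2, -1.7]
finger_gap: 0.0227
```

send_rows --rows '[{"linear": [0, 0, 0], "yaw": 0, "claw": -1}, {"linear": [0, 0, 0], "yaw": 0, "claw": -1}]'

```text
time: 5.1
eef_pos: [0.612, -0.0001, 0.2159]
tool_rot: [-3.142, 0.001, -3.141]
ft_force: [0.1, -0.1, -0.8]
finger_gap: 0.0227
```

send_rows --rows '[{"linear": [-1.7, -5, 8], "yaw": 0, "claw": -1}, {"linear": [0, 0, 8], "yaw": 0, "claw": -1}, {"linear": [0, 0, 4], "yaw": 0, "claw": -1}, {"linear": [0, 0, 0], "yaw": 0, "claw": -1}, {"linear": [0, 0, 0], "yaw": 0, "claw": -1}]'

```text
time: 5.6
eef_pos: [0.6137, -0.0051, 0.1947]
tool_rot: [3.141, -0.0, -3.141]
ft_force: [1.0, -0.6, -1.4]
finger_gap: 0.0229
```

send_rows --rows '[{"linear": [0, 0, 4], "yaw": 0, "claw": -1}, {"linear": [0, 0, 4], "yaw": 0, "claw": -1}, {"linear": [0, 0, 4], "yaw": 0, "claw": -1}, {"linear": [0, 0, 3], "yaw": 0, "claw": -1}, {"linear": [0, 0, 0], "yaw": 0, "claw": -1}]'

```text
time: 6.1
eef_pos: [0.6135, -0.0052, 0.1793]
tool_rot: [-3.142, -0.001, -3.141]
ft_force: [0.2, -1.4, -0.9]
finger_gap: 0.023
```

send_rows --rows '[{"linear": [0, 0, 1], "yaw": 0, "claw": -1}, {"linear": [0, 0, 1], "yaw": 0, "claw": -1}, {"linear": [0, 0, 0.5], "yaw": 0, "claw": -1}, {"linear": [0, 0, 0], "yaw": 0, "claw": -1}, {"linear": [0, 0, 0], "yaw": 0, "claw": -1}]'

```text
time: 6.6
eef_pos: [0.6138, -0.0053, 0.1774]
tool_rot: [-3.142, 0.0, -3.141]
ft_force: [-0.0, -0.3, -0.9]
finger_gap: 0.0224
```

send_rows --rows '[{"linear": [0, 0, 0.7], "yaw": 0, "claw": -1}, {"linear": [0, 0, 0.7], "yaw": 0, "claw": -1}, {"linear": [0, 0, 0], "yaw": 0, "claw": -1}, {"linear": [0, 0, 0], "yaw": 0, "claw": -1}]'

```text
time: 7.0
eef_pos: [0.6138, -0.0053, 0.176]
tool_rot: [-3.142, 0.0, -3.141]
ft_force: [0.1, -0.2, -0.9]
finger_gap: 0.0229
```

send_rows --rows '[{"linear": [0, 0, 0.7], "yaw": 0, "claw": -1}, {"linear": [0, 0, 0.7], "yaw": 0, "claw": -1}, {"linear": [0, 0, 0], "yaw": 0, "claw": -1}, {"linear": [0, 0, 0], "yaw": 0, "claw": -1}]'

```text
time: 7.4
eef_pos: [0.614, -0.0052, 0.1759]
tool_rot: [-3.141, 0.001, -3.141]
ft_force: [-2.7, -0.5, 8.6]
finger_gap: 0.0226
```

Contact came at TCP z 0.176, exactly the home height, so the lid is seated. Releasing, then lifting towards the square lid.

send_rows --rows '[{"linear": [0, 0, 0], "yaw": 0, "claw": -0.3}, {"linear": [0, 0, 0], "yaw": 0, "claw": 0}, {"linear": [0, 0, 0], "yaw": 0, "claw": 0.2}, {"linear": [0, 0, 0], "yaw": 0, "claw": 0.2}, {"linear": [0, 0, -10], "yaw": 0, "claw": 0.2}]'

```text
time: 7.9
eef_pos: [0.6131, -0.0053, 0.1836]
tool_rot: [-3.142, -0.003, -3.141]
ft_force: [-0.3, 0.3, -0.0]
finger_gap: 0.0513
```

send_rows --rows '[{"linear": [0, 0, -30], "yaw": 0, "claw": 1}, {"linear": [0, 0, -40], "yaw": 0, "claw": 1}, {"linear": [40, 2, 0], "yaw": 0, "claw": 1}, {"linear": [40, 2, 0], "yaw": 0, "claw": 1}, {"linear": [40, 2, 0], "yaw": 0, "claw": 1}]'

```text
time: 8.4
eef_pos: [0.4925, 0.0008, 0.2554]
tool_rot: [-3.142, 0.001, -3.141]
ft_force: [-0.4, -0.0, 1.2]
finger_gap: 0.0854
```

send_rows --rows '[{"linear": [25, 2, 0], "yaw": 0, "claw": 1}, {"linear": [20, 2, 0], "yaw": 0, "claw": 1}, {"linear": [0, 0, 0], "yaw": 0, "claw": 1}, {"linear": [0, 0, 0], "yaw": 0, "claw": 1}]'

```text
time: 8.8
eef_pos: [0.4494, 0.0047, 0.2555]
tool_rot: [-3.141, 0.002, -3.141]
ft_force: [-0.1, 0.4, -0.1]
finger_gap: 0.0852
```

Run:
```python
from h import *
s,im,C=wlook('w3',.017,vmin=130)
```

```text
tcp [0.4494 0.0047 0.2555] [-3.141e+00  2.000e-03 -3.141e+00]
px [319. 211.] rect [449.5   6. ] [66.6 66.3] 9.1 | ell [449.3   5.9] [77.4 77.5]
px [474. 174.] rect [416.4 140.7] [86.2 61.8] 82.9 | ell [418.7 141.5] [59.7 86.7]
px [124. 174.] rect [ 418.3 -152.9] [56.1 96.5] 88.1 | ell [ 417.3 -152.2] [ 65.6 106.4]
```

View pics/w3.png

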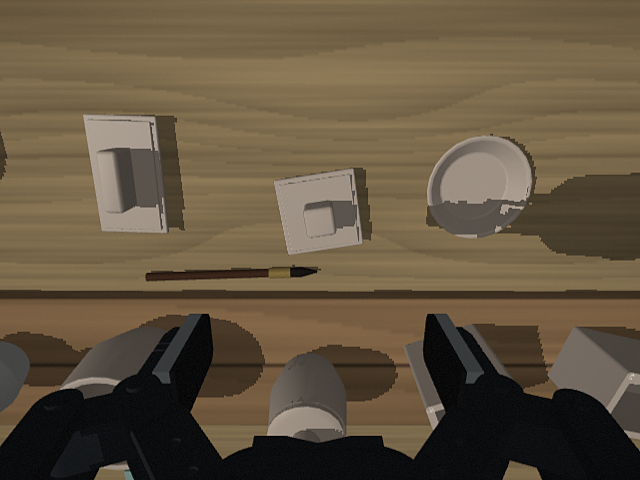

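The square lid is at (319,211), which casts to (0.4495, 0.0058) at 9.1°. The small lid sits level on its jar at (308,425).

send_rows --rows '[{"linear": [0, 1, 20], "yaw": -4.6, "claw": 1}, {"linear": [0, 0, 40], "yaw": -4.5, "claw": 1}, {"linear": [0, 0, 40], "yaw": 0, "claw": 1}, {"linear": [0, 0, 40], "yaw": 0, "claw": 1}, {"linear": [0, 0, 17], "yaw": 0, "claw": 1}]'

```text
time: 9.35
eef_pos: [0.4488, 0.0057, 0.0944]
tool_rot: [3.141, -0.003, -2.983]
ft_force: [0.0, -0.9, 0.3]
finger_gap: 0.0854
```

send_rows --rows '[{"linear": [0, 0, 0], "yaw": 0, "claw": 0}, {"linear": [0, 0, 0], "yaw": 0, "claw": -1}, {"linear": [0, 0, 0], "yaw": 0, "claw": -1}, {"linear": [0, 0, 0], "yaw": 0, "claw": -1}, {"linear": [0, 0, 0], "yaw": 0, "claw": -1}]'

```text
time: 9.85
eef_pos: [0.4496, 0.0057, 0.0988]
tool_rot: [-3.141, 0.003, -2.983]
ft_force: [0.5, -0.6, 5.2]
finger_gap: 0.0236
```

send_rows --rows '[{"linear": [0, 0, 0], "yaw": 0, "claw": -1}, {"linear": [0, 0, 0], "yaw": 0, "claw": -1}, {"linear": [0, 0, 0], "yaw": 0, "claw": -1}]'

```text
time: 10.15
eef_pos: [0.4496, 0.0057, 0.0987]
tool_rot: [-3.141, 0.003, -2.983]
ft_force: [-0.4, 0.2, 7.0]
finger_gap: 0.0229
```

send_rows --rows '[{"linear": [0, 0, -10], "yaw": 0, "claw": -1}, {"linear": [0, 0, -30], "yaw": -6, "claw": -1}, {"linear": [0, 0, -40], "yaw": -5.9, "claw": -1}, {"linear": [0, 0, -40], "yaw": 0, "claw": -1}, {"linear": [0, 0, -30], "yaw": 0, "claw": -1}]'

```text
time: 10.65
eef_pos: [0.4486, 0.0058, 0.2507]
tool_rot: [-3.141, 0.002, -2.775]
ft_force: [0.4, -0.5, -1.5]
finger_gap: 0.0235
```

send_rows --rows '[{"linear": [-30, 10, 0], "yaw": 0, "claw": -1}, {"linear": [-30, 10, 0], "yaw": 0, "claw": -1}, {"linear": [-30, 10, 0], "yaw": 0, "claw": -1}, {"linear": [-30, 10, 0], "yaw": 0, "claw": -1}, {"linear": [-30, 10, 0], "yaw": 0, "claw": -1}]'

```text
time: 11.15
eef_pos: [0.5713, 0.1067, 0.2485]
tool_rot: [-3.141, -0.0, -2.775]
ft_force: [0.1, -0.4, -0.6]
finger_gap: 0.0232
```

send_rows --rows '[{"linear": [-30, 10, 0], "yaw": 0, "claw": -1}, {"linear": [-6, 3, 0], "yaw": 0, "claw": -1}, {"linear": [0, 0, 20], "yaw": 0, "claw": -1}, {"linear": [0, 0, 0], "yaw": 0, "claw": -1}, {"linear": [0, 0, 0], "yaw": 0, "claw": -1}]'

```text
time: 11.65
eef_pos: [0.5991, 0.1305, 0.2279]
tool_rot: [-3.141, -0.002, -2.775]
ft_force: [-0.2, 0.4, -1.4]
finger_gap: 0.0232
```

send_rows --rows '[{"linear": [-0.8, 0, 10], "yaw": 0, "claw": -1}, {"linear": [0, 0, 8], "yaw": 0, "claw": -1}, {"linear": [0, 0, 0], "yaw": 0, "claw": -1}, {"linear": [0, 0, 0], "yaw": 0, "claw": -1}]'

```text
time: 12.05
eef_pos: [0.6004, 0.1314, 0.2094]
tool_rot: [3.142, -0.001, -2.775]
ft_force: [1.0, -0.0, -1.0]
finger_gap: 0.0232
```

send_rows --rows '[{"linear": [-0.4, 0, 7], "yaw": 0, "claw": -1}, {"linear": [0, 0, 5], "yaw": 0, "claw": -1}, {"linear": [0, 0, 4], "yaw": 0, "claw": -1}, {"linear": [0, 0, 3], "yaw": 0, "claw": -1}, {"linear": [0, 0, 0], "yaw": 0, "claw": -1}]'

```text
time: 12.55
eef_pos: [0.6007, 0.1316, 0.19]
tool_rot: [3.141, -0.001, -2.775]
ft_force: [-0.1, -0.3, -0.8]
finger_gap: 0.0232
```

send_rows --rows '[{"linear": [0, 0, 1.2], "yaw": 0, "claw": -1}, {"linear": [0, 0, 1.2], "yaw": 0, "claw": -1}, {"linear": [0, 0, 0.5], "yaw": 0, "claw": -1}, {"linear": [0, 0, 0], "yaw": 0, "claw": -1}, {"linear": [0, 0, 0], "yaw": 0, "claw": -1}]'

```text
time: 13.05
eef_pos: [0.601, 0.1316, 0.1877]
tool_rot: [-3.142, 0.0, -2.775]
ft_force: [-0.6, 0.4, -1.5]
finger_gap: 0.0232
```

send_rows --rows '[{"linear": [0, 0, 0.7], "yaw": 0, "claw": -1}, {"linear": [0, 0, 0.7], "yaw": 0, "claw": -1}, {"linear": [0, 0, 0], "yaw": 0, "claw": -1}, {"linear": [0, 0, 0], "yaw": 0, "claw": -1}]'

```text
time: 13.45
eef_pos: [0.601, 0.1317, 0.1868]
tool_rot: [-3.141, 0.0, -2.775]
ft_force: [-2.0, -0.6, 6.8]
finger_gap: 0.0233
```

The square lid contacted at home height. Releasing and going over the oblong lid.

send_rows --rows '[{"linear": [0, 0, 0], "yaw": 0, "claw": -0.3}, {"linear": [0, 0, 0], "yaw": 0, "claw": 0}, {"linear": [0, 0, 0], "yaw": 0, "claw": 0.2}, {"linear": [0, 0, 0], "yaw": 0, "claw": 0.2}, {"linear": [0, 0, -10], "yaw": 0, "claw": 0.2}]'

```text
time: 13.95
eef_pos: [0.6003, 0.1314, 0.1953]
tool_rot: [3.141, -0.003, -2.775]
ft_force: [0.0, 0.6, 0.3]
finger_gap: 0.0513
```

send_rows --rows '[{"linear": [0, 0, -30], "yaw": 0, "claw": 1}, {"linear": [0, 0, -30], "yaw": 7, "claw": 1}, {"linear": [0, 0, 0], "yaw": 7, "claw": 1}, {"linear": [0, 0, 0], "yaw": 7, "claw": 1}, {"linear": [23, -36, 0], "yaw": 0, "claw": 1}]'

```text
time: 14.45
eef_pos: [0.5793, 0.1011, 0.2573]
tool_rot: [3.137, 0.003, -3.139]
ft_force: [0.5, -0.5, -0.5]
finger_gap: 0.0854
```

send_rows --rows '[{"linear": [23, -36, 0], "yaw": 0, "claw": 1}, {"linear": [23, -36, 0], "yaw": 0, "claw": 1}, {"linear": [23, -36, 0], "yaw": 0, "claw": 1}, {"linear": [23, -36, 0], "yaw": 0, "claw": 1}, {"linear": [23, -36, 0], "yaw": 0, "claw": 1}]'

```text
time: 14.95
eef_pos: [0.4621, -0.0856, 0.2571]
tool_rot: [-3.141, 0.001, -3.141]
ft_force: [0.7, -0.7, 0.4]
finger_gap: 0.0856
```

send_rows --rows '[{"linear": [23, -36, 0], "yaw": 0, "claw": 1}, {"linear": [23, -33, 0], "yaw": 0, "claw": 1}, {"linear": [0, 0, 0], "yaw": 0, "claw": 1}, {"linear": [0, 0, 0], "yaw": 0, "claw": 1}]'

```text
time: 15.35
eef_pos: [0.4169, -0.154, 0.257]
tool_rot: [-3.141, 0.001, 3.139]
ft_force: [0.2, 0.3, 0.1]
finger_gap: 0.0854
```

Run:
```python
from h import *
s,im,C=wlook('w4',.017,vmin=130)
```

```text
tcp [ 0.4169 -0.154   0.257 ] [-3.141e+00  1.000e-03  3.139e+00]
px [317. 210.] rect [ 418.  -154.2] [55.8 96.2] 88.2 | ell [ 418.4 -155.4] [ 65.3 108.5]
px [124. 183.] rect [ 392.4 -315.5] [87.8 88.4] 38.8 | ell [ 392.5 -315.5] [87.6 87.8]
```

View pics/w4.png

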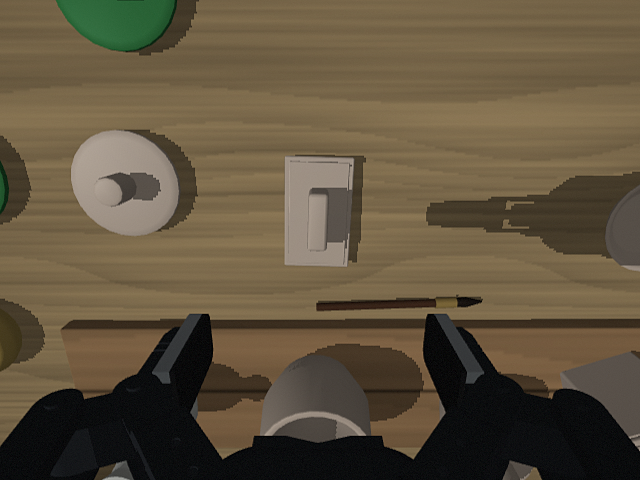

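The oblong lid is at (317,210), giving (0.418, -0.1545) with its long axis at -1.8°. The large lid is at (124,183), giving (0.3925, -0.3155).

send_rows --rows '[{"linear": [-1, -0.5, 40], "yaw": 1.7, "claw": 1}, {"linear": [0, 0, 40], "yaw": 0, "claw": 1}, {"linear": [0, 0, 40], "yaw": 0, "claw": 1}, {"linear": [0, 0, 26], "yaw": 0, "claw": 1}, {"linear": [0, 0, 12], "yaw": 0, "claw": 1}]'

```text
time: 15.9
eef_pos: [0.4184, -0.1519, 0.0961]
tool_rot: [3.14, -0.002, 3.116]
ft_force: [0.8, -0.8, 0.5]
finger_gap: 0.085
```

send_rows --rows '[{"linear": [0, 0, 0], "yaw": 0, "claw": 0}, {"linear": [0, 0, 0], "yaw": 0, "claw": -1}, {"linear": [0, 0, 0], "yaw": 0, "claw": -1}, {"linear": [0, 0, 0], "yaw": 0, "claw": -1}, {"linear": [0, 0, 0], "yaw": 0, "claw": -1}]'

```text
time: 16.4
eef_pos: [0.4185, -0.1541, 0.0991]
tool_rot: [-3.141, 0.002, 3.112]
ft_force: [-0.7, 0.5, 5.1]
finger_gap: 0.0149
```

send_rows --rows '[{"linear": [0, 0, 0], "yaw": 0, "claw": -1}, {"linear": [0, 0, 0], "yaw": 0, "claw": -1}, {"linear": [0, 0, 0], "yaw": 0, "claw": -1}, {"linear": [0, 0, 0], "yaw": 0, "claw": -1}]'

```text
time: 16.8
eef_pos: [0.4184, -0.1541, 0.0991]
tool_rot: [-3.141, 0.002, 3.112]
ft_force: [-0.0, 0.4, 7.1]
finger_gap: 0.0154
```

Run:
```python
from h import *
print(read_state()['qpos'].round(2))
```

```text
[ 0.43  0.55 -0.19  2.2   0.25  0.41  1.58]
```

send_rows --rows '[{"linear": [0, 0, -10], "yaw": 0, "claw": -1}, {"linear": [0, 0, -30], "yaw": -4, "claw": -1}, {"linear": [0, 0, -40], "yaw": -4, "claw": -1}, {"linear": [0, 0, -40], "yaw": 0, "claw": -1}, {"linear": [0, 0, -35], "yaw": 0, "claw": -1}]'

```text
time: 17.3
eef_pos: [0.4175, -0.1537, 0.2558]
tool_rot: [-3.141, 0.0, -3.031]
ft_force: [0.9, -0.9, -2.0]
finger_gap: 0.0154
```

Run:
```python
from h import *
s=read_state();print(s['qpos'].round(2),s['tool_rot'],s['eef_pos'])
```

```text
[ 0.57  0.29 -0.36  2.02  0.14  0.85  1.82] [-3.14145493e+00  4.83159601e-04 -3.03125947e+00] [ 0.41746531 -0.15371358  0.25582155]
```

send_rows --rows '[{"linear": [-19, 35, 0], "yaw": 0, "claw": -1}, {"linear": [-19, 35, 0], "yaw": 0, "claw": -1}, {"linear": [-19, 35, 0], "yaw": 0, "claw": -1}, {"linear": [-19, 35, 0], "yaw": 0, "claw": -1}, {"linear": [-19, 35, 0], "yaw": 0, "claw": -1}]'

```text
time: 17.8
eef_pos: [0.4931, 0.0318, 0.254]
tool_rot: [-3.141, -0.0, -3.032]
ft_force: [0.9, -1.5, -1.6]
finger_gap: 0.0151
```

send_rows --rows '[{"linear": [-19, 35, 0], "yaw": 0, "claw": -1}, {"linear": [-19, 35, 0], "yaw": 0, "claw": -1}, {"linear": [-19, 35, 0], "yaw": 0, "claw": -1}, {"linear": [-19, 35, 0], "yaw": 0, "claw": -1}, {"linear": [-19, 35, 0], "yaw": 0, "claw": -1}]'

```text
time: 18.3
eef_pos: [0.5683, 0.216, 0.2538]
tool_rot: [-3.141, -0.001, -3.032]
ft_force: [1.6, -0.6, -1.3]
finger_gap: 0.0153
```

send_rows --rows '[{"linear": [-19, 35, 0], "yaw": 0, "claw": -1}, {"linear": [-19, 35, 0], "yaw": -7, "claw": -1}, {"linear": [0, 0, 0], "yaw": -7, "claw": -1}, {"linear": [0, 0, 0], "yaw": -7, "claw": -1}, {"linear": [0, 0, 0], "yaw": -7, "claw": -1}]'

```text
time: 18.8
eef_pos: [0.5979, 0.2886, 0.2534]
tool_rot: [3.142, -0.001, -2.537]
ft_force: [1.0, -0.4, -2.3]
finger_gap: 0.0152
```

send_rows --rows '[{"linear": [0, 0, 0], "yaw": -7, "claw": -1}, {"linear": [0, 0, 0], "yaw": -7, "claw": -1}, {"linear": [0, 0, 0], "yaw": -7, "claw": -1}, {"linear": [0, 0, 0], "yaw": -7, "claw": -1}, {"linear": [0, 0, 0], "yaw": 0, "claw": -1}]'

```text
time: 19.3
eef_pos: [0.5982, 0.2879, 0.2535]
tool_rot: [3.141, -0.001, -2.053]
ft_force: [0.6, -0.3, -1.5]
finger_gap: 0.0153
```

send_rows --rows '[{"linear": [0, 0, 0], "yaw": -7, "claw": -1}, {"linear": [0, 0, 15], "yaw": -7.1, "claw": -1}, {"linear": [-0.6, -1, 20], "yaw": 0, "claw": -1}, {"linear": [0, 0, 15], "yaw": 0, "claw": -1}, {"linear": [0, 0, 0], "yaw": 0, "claw": -1}]'

```text
time: 19.8
eef_pos: [0.5987, 0.2878, 0.201]
tool_rot: [3.139, -0.003, -1.811]
ft_force: [-0.4, -0.7, -1.8]
finger_gap: 0.0151
```

send_rows --rows '[{"linear": [0, 0, 0], "yaw": 0, "claw": -1}, {"linear": [0, 0, 0], "yaw": 0, "claw": -1}]'

```text
time: 20.0
eef_pos: [0.5998, 0.2894, 0.2044]
tool_rot: [-3.141, 0.001, -1.809]
ft_force: [-0.1, -0.8, -2.2]
finger_gap: 0.015
```

Run:
```python
from h import *
s=read_state();print(s['qpos'].round(2))
s,im,C=wlook('w5',.1,vmin=130)
```

```text
[-0.11  0.72 -0.69  1.51  0.5   1.08  1.99]
tcp [0.5998 0.2894 0.2044] [-3.141e+00  1.000e-03 -1.809e+00]
px [ 30. 423.] rect [783.2 349.1] [91.8 54.9] 60.7 | ell [787.6 341.3] [54.5 91.9]
px [319. 276.] rect [601.9 294.2] [117.4  64.2] 76.1 | ell [599.1 282.5] [ 66.6 117.4]
px [218.  15.] rect [612.  167.1] [20.1 40.1] 76.3 | ell [614.3 162.9] [19.7 36.1]
```

View pics/w5.png

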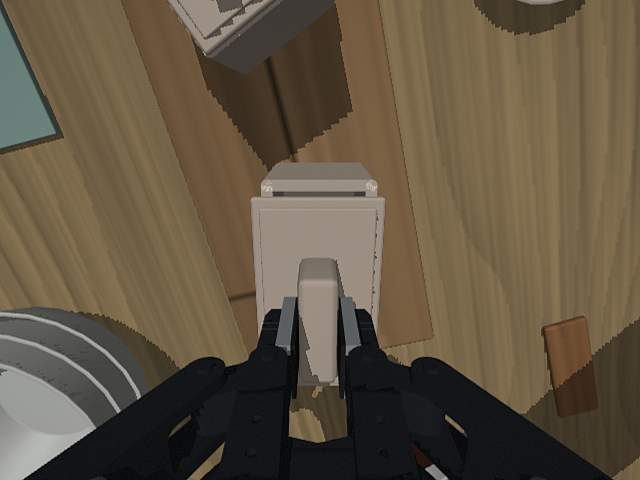

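The held lid spans columns 252–385 and the jar rim behind it 262–378, parallel and centred to about 1 mm. Lowering.

send_rows --rows '[{"linear": [1, 0, 8], "yaw": 0, "claw": -1}, {"linear": [0, 0, 7], "yaw": 0, "claw": -1}, {"linear": [0, 0, 4], "yaw": 0, "claw": -1}, {"linear": [0, 0, 0], "yaw": 0, "claw": -1}, {"linear": [0, 0, 0], "yaw": 0, "claw": -1}]'

```text
time: 20.55
eef_pos: [0.5992, 0.2881, 0.1841]
tool_rot: [3.141, -0.0, -1.808]
ft_force: [-0.3, -0.0, -1.3]
finger_gap: 0.0153
```

send_rows --rows '[{"linear": [0, 0, 3], "yaw": 0, "claw": -1}, {"linear": [0, 0, 3], "yaw": 0, "claw": -1}, {"linear": [0, 0, 3], "yaw": 0, "claw": -1}, {"linear": [0, 0, 1], "yaw": 0, "claw": -1}, {"linear": [0, 0, 0], "yaw": 0, "claw": -1}]'

```text
time: 21.05
eef_pos: [0.5992, 0.2879, 0.174]
tool_rot: [3.141, -0.0, -1.808]
ft_force: [0.2, 0.2, -1.2]
finger_gap: 0.0153
```

send_rows --rows '[{"linear": [0, 0, 0.7], "yaw": 0, "claw": -1}, {"linear": [0, 0, 0.7], "yaw": 0, "claw": -1}, {"linear": [0, 0, 0], "yaw": 0, "claw": -1}, {"linear": [0, 0, 0], "yaw": 0, "claw": -1}]'

```text
time: 21.45
eef_pos: [0.5994, 0.2881, 0.1733]
tool_rot: [-3.141, 0.0, -1.808]
ft_force: [-1.2, -0.9, 2.2]
finger_gap: 0.0151
```

send_rows --rows '[{"linear": [0, 0, 0], "yaw": 0, "claw": -0.4}, {"linear": [0, 0, 0], "yaw": 0, "claw": 0}, {"linear": [0, 0, 0], "yaw": 0, "claw": 0.2}, {"linear": [0, 0, 0], "yaw": 0, "claw": 0.2}, {"linear": [0, 0, -10], "yaw": 0, "claw": 0.2}]'

```text
time: 21.95
eef_pos: [0.5988, 0.2875, 0.1819]
tool_rot: [3.14, -0.002, -1.808]
ft_force: [0.3, -1.7, 0.1]
finger_gap: 0.0509
```

send_rows --rows '[{"linear": [0, 0, -35], "yaw": 0, "claw": 0.2}, {"linear": [0, 0, -35], "yaw": 0, "claw": 1}, {"linear": [0, 0, 0], "yaw": 8.5, "claw": 1}, {"linear": [0, 0, 0], "yaw": 8.5, "claw": 1}, {"linear": [0, 0, 0], "yaw": 8.5, "claw": 1}]'

```text
time: 22.45
eef_pos: [0.5994, 0.2881, 0.2542]
tool_rot: [-3.141, 0.001, -2.259]
ft_force: [0.8, 0.3, 0.1]
finger_gap: 0.0855
```

send_rows --rows '[{"linear": [0, 0, 0], "yaw": 8.5, "claw": 1}, {"linear": [0, 0, 0], "yaw": 8.5, "claw": 1}, {"linear": [0, 0, 0], "yaw": 8.5, "claw": 1}, {"linear": [0, 0, 0], "yaw": 8.5, "claw": 1}, {"linear": [0, 0, 0], "yaw": 8.5, "claw": 1}]'

```text
time: 22.95
eef_pos: [0.5992, 0.2883, 0.2538]
tool_rot: [3.141, 0.001, -3.001]
ft_force: [-0.0, 0.3, -0.5]
finger_gap: 0.0853
```

send_rows --rows '[{"linear": [0, 0, 0], "yaw": 8.4, "claw": 1}, {"linear": [12, -36, 0], "yaw": 0, "claw": 1}, {"linear": [12, -36, 0], "yaw": 0, "claw": 1}, {"linear": [12, -36, 0], "yaw": 0, "claw": 1}, {"linear": [12, -36, 0], "yaw": 0, "claw": 1}]'

```text
time: 23.45
eef_pos: [0.5508, 0.1431, 0.2536]
tool_rot: [3.141, 0.001, -3.141]
ft_force: [0.0, 0.2, -0.4]
finger_gap: 0.0857
```

send_rows --rows '[{"linear": [12, -36, 0], "yaw": 0, "claw": 1}, {"linear": [12, -36, 0], "yaw": 0, "claw": 1}, {"linear": [12, -36, 0], "yaw": 0, "claw": 1}, {"linear": [12, -36, 0], "yaw": 0, "claw": 1}, {"linear": [12, -36, 0], "yaw": 0, "claw": 1}]'

```text
time: 23.95
eef_pos: [0.4909, -0.0371, 0.2538]
tool_rot: [3.142, 0.001, -3.141]
ft_force: [0.8, -0.6, 0.0]
finger_gap: 0.0853
```

send_rows --rows '[{"linear": [12, -36, 0], "yaw": 0, "claw": 1}, {"linear": [12, -36, 0], "yaw": 0, "claw": 1}, {"linear": [12, -36, 0], "yaw": 0, "claw": 1}, {"linear": [12, -36, 0], "yaw": 0, "claw": 1}, {"linear": [12, -36, 0], "yaw": 0, "claw": 1}]'

```text
time: 24.45
eef_pos: [0.4311, -0.2172, 0.2538]
tool_rot: [-3.141, 0.001, -3.141]
ft_force: [1.5, -0.9, 0.9]
finger_gap: 0.0855
```

send_rows --rows '[{"linear": [13, -33, 0], "yaw": 0, "claw": 1}, {"linear": [13, -33, 0], "yaw": 0, "claw": 1}, {"linear": [12, -31, 0], "yaw": 0, "claw": 1}, {"linear": [0, 0, 0], "yaw": 0, "claw": 1}, {"linear": [0, 0, 0], "yaw": 0, "claw": 1}]'

```text
time: 24.95
eef_pos: [0.3934, -0.3133, 0.2534]
tool_rot: [-3.142, 0.001, 3.14]
ft_force: [0.5, 0.1, 0.8]
finger_gap: 0.0852
```

Run:
```python
from h import *
s=read_state();print(s['qpos'].round(2))
s,im,C=wlook('w6',.017,vmin=130)
```

```text
[ 0.84  0.38 -0.3   1.89  0.14  0.89  2.04]
tcp [ 0.3934 -0.3133  0.2534] [-3.142e+00  1.000e-03  3.140e+00]
px [314. 211.] rect [ 392.5 -316.4] [87.7 88.4] 87.1 | ell [ 392.4 -316.8] [87.6 87.8]
```

send_rows --rows '[{"linear": [1, -3, 40], "yaw": 0, "claw": 1}, {"linear": [0, 0, 40], "yaw": 0, "claw": 1}, {"linear": [0, 0, 40], "yaw": 0, "claw": 1}, {"linear": [0, 0, 23], "yaw": 0, "claw": 1}, {"linear": [0, 0, 11], "yaw": 0, "claw": 1}]'

```text
time: 25.5
eef_pos: [0.3928, -0.314, 0.0972]
tool_rot: [3.139, -0.002, -3.138]
ft_force: [0.2, 0.8, 0.6]
finger_gap: 0.0859
```

send_rows --rows '[{"linear": [0, 0, 0], "yaw": 0, "claw": 0}, {"linear": [0, 0, 0], "yaw": 0, "claw": -1}, {"linear": [0, 0, 0], "yaw": 0, "claw": -1}, {"linear": [0, 0, 0], "yaw": 0, "claw": -1}, {"linear": [0, 0, 0], "yaw": 0, "claw": -1}]'

```text
time: 26.0
eef_pos: [0.3929, -0.3165, 0.1002]
tool_rot: [-3.14, 0.002, -3.142]
ft_force: [-1.2, 0.1, 7.7]
finger_gap: 0.0227
```

send_rows --rows '[{"linear": [0, 0, 0], "yaw": 0, "claw": -1}, {"linear": [0, 0, 0], "yaw": 0, "claw": -1}, {"linear": [0, 0, 0], "yaw": 0, "claw": -1}]'

```text
time: 26.3
eef_pos: [0.3929, -0.3165, 0.1002]
tool_rot: [-3.14, 0.002, -3.142]
ft_force: [-0.1, 0.9, 6.1]
finger_gap: 0.0227
```

send_rows --rows '[{"linear": [0, 0, -10], "yaw": 0, "claw": -1}, {"linear": [0, 0, -30], "yaw": 0, "claw": -1}, {"linear": [0, 0, -40], "yaw": 0, "claw": -1}, {"linear": [0, 0, -40], "yaw": 0, "claw": -1}, {"linear": [0, 0, -30], "yaw": 0, "claw": -1}]'

```text
time: 26.8
eef_pos: [0.3925, -0.316, 0.2521]
tool_rot: [-3.14, 0.002, -3.141]
ft_force: [0.6, -1.0, -1.4]
finger_gap: 0.0229
```

send_rows --rows '[{"linear": [-33.5, 26.5, 0], "yaw": 0, "claw": -1}, {"linear": [-33.5, 26.5, 0], "yaw": 0, "claw": -1}, {"linear": [-33.5, 26.5, 0], "yaw": 0, "claw": -1}, {"linear": [-33.5, 26.5, 0], "yaw": 0, "claw": -1}, {"linear": [0, 0, 0], "yaw": 0, "claw": -1}]'

```text
time: 27.3
eef_pos: [0.5308, -0.204, 0.2499]
tool_rot: [3.138, 0.004, -3.133]
ft_force: [-1.4, -0.6, -1.9]
finger_gap: 0.0224
```

send_rows --rows '[{"linear": [-33.5, 26.5, 0], "yaw": 0, "claw": -1}, {"linear": [-33.5, 26.5, 0], "yaw": 0, "claw": -1}, {"linear": [0, 0, 20], "yaw": 0, "claw": -1}, {"linear": [0, 0, 10], "yaw": 0, "claw": -1}, {"linear": [0, 0, 0], "yaw": 0, "claw": -1}]'

```text
time: 27.8
eef_pos: [0.5915, -0.158, 0.2175]
tool_rot: [-3.141, -0.004, 3.141]
ft_force: [-0.6, -0.1, -2.5]
finger_gap: 0.0223
```

send_rows --rows '[{"linear": [0, 0, 0], "yaw": 0, "claw": -1}, {"linear": [0, 0, 0], "yaw": 0, "claw": -1}]'

```text
time: 28.0
eef_pos: [0.5931, -0.1581, 0.2198]
tool_rot: [-3.141, 0.001, 3.14]
ft_force: [-0.4, -0.4, -0.2]
finger_gap: 0.0224
```

Run:
```python
from h import *
s,im,C=wlook('w7',.12,vmin=130)
```

```text
tcp [ 0.5931 -0.1581  0.2198] [-3.141e+00  1.000e-03  3.140e+00]
px [318. 416.] rect [ 677.6 -158.4] [45.3 34.4] 89.9 | ell [ 676.6 -158.3] [35.9 50.8]
px [587. 424.] rect [677.7   4.6] [116.4  49.5] 50.8 | ell [684.7   3. ] [ 47.9 106.8]
px [ 25. 303.] rect [ 603.8 -306. ] [28.9 34.5] 74.3 | ell [ 603.4 -307.3] [30.4 34.9]
px [305. 261.] rect [ 580.6 -168.5] [60.3 97.5] 27.2 | ell [ 581.4 -165.1] [ 61.1 101. ]
```

View pics/w7.png

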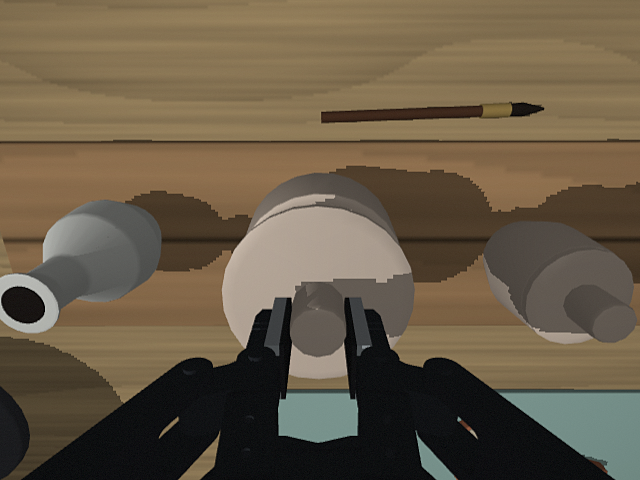

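Run:
```python
from h import *
im=cv2.imread('pics/w2.png')[:,:,::-1].copy()
C=cam('wrist',dict(eef_pos=np.array([.5553,-.0161,.2452]),tool_rot=np.array([-3.139,.001,3.134])))
for t in (150,170,185): rim(im,(20,180,235,380),.102,C,t)
im=cv2.imread('pics/w7.png')[:,:,::-1].copy(); v=cv2.cvtColor(im,cv2.COLOR_RGB2HSV)
C=cam('wrist',read_state())
for r in (185,190,195,200,205):
    x=np.where(v[r,200:440,1]<75)[0]+200; print(r,x.min(),x.max(),cast([[(x.min()+x.max())/2,r]],.09,C)*1000)
```

```text
150 2645 rect [ 594.9 -156.2] [89.9 89.9] 55.3 circ [ 594.9 -156.4] 45.3
170 1545 rect [ 594.5 -157.5] [88.6 87.3] 19.5 circ [ 594.6 -156.9] 44.8
185 224 rect [ 558.8 -172.3] [10.3 56. ] 23.8 circ [ 563.5 -170.2] 28.0
185 279 362 [[ 547.89641477 -156.2694077 ]]
190 272 368 [[ 550.62433802 -156.53832899]]
195 266 374 [[ 553.37713845 -156.53776591]]
200 263 378 [[ 556.15514661 -156.26408934]]
205 259 381 [[ 558.95721753 -156.53662454]]
```

send_rows --rows '[{"linear": [-1.6, 1.1, 8], "yaw": 0, "claw": -1}, {"linear": [0, 0, 5], "yaw": 0, "claw": -1}, {"linear": [0, 0, 3], "yaw": 0, "claw": -1}, {"linear": [0, 0, 0], "yaw": 0, "claw": -1}, {"linear": [0, 0, 0], "yaw": 0, "claw": -1}]'

```text
time: 28.55
eef_pos: [0.595, -0.1559, 0.2028]
tool_rot: [3.142, -0.0, -3.141]
ft_force: [0.6, -0.3, -1.9]
finger_gap: 0.0227
```

send_rows --rows '[{"linear": [0, 0, 3], "yaw": 0, "claw": -1}, {"linear": [0, 0, 3], "yaw": 0, "claw": -1}, {"linear": [0, 0, 3], "yaw": 0, "claw": -1}, {"linear": [0, 0, 1], "yaw": 0, "claw": -1}, {"linear": [0, 0, 0], "yaw": 0, "claw": -1}]'

```text
time: 29.05
eef_pos: [0.5949, -0.1559, 0.1926]
tool_rot: [3.141, -0.0, -3.141]
ft_force: [0.3, 0.3, -1.1]
finger_gap: 0.0229
```

send_rows --rows '[{"linear": [0, 0, 0.7], "yaw": 0, "claw": -1}, {"linear": [0, 0, 0.7], "yaw": 0, "claw": -1}, {"linear": [0, 0, 0], "yaw": 0, "claw": -1}, {"linear": [0, 0, 0], "yaw": 0, "claw": -1}]'

```text
time: 29.45
eef_pos: [0.5951, -0.1559, 0.1921]
tool_rot: [-3.141, 0.001, -3.141]
ft_force: [-1.9, 0.4, 5.5]
finger_gap: 0.023
```

Contact at home height, 0.192. Releasing and retreating high and clear so I can check everything.

send_rows --rows '[{"linear": [0, 0, 0], "yaw": 0, "claw": -0.3}, {"linear": [0, 0, 0], "yaw": 0, "claw": 0}, {"linear": [0, 0, 0], "yaw": 0, "claw": 0.2}, {"linear": [0, 0, 0], "yaw": 0, "claw": 0.2}, {"linear": [0, 0, -10], "yaw": 0, "claw": 0.2}]'

```text
time: 29.95
eef_pos: [0.5943, -0.1558, 0.2005]
tool_rot: [3.141, -0.003, -3.141]
ft_force: [-0.9, 0.2, 1.1]
finger_gap: 0.0512
```

send_rows --rows '[{"linear": [0, 0, -35], "yaw": 0, "claw": 0.2}, {"linear": [0, 0, -40], "yaw": 0, "claw": 0.2}, {"linear": [35, -20, -20], "yaw": 0, "claw": 0.2}, {"linear": [35, -20, -20], "yaw": 0, "claw": 0.2}, {"linear": [35, -20, 0], "yaw": 0, "claw": 0.2}]'

```text
time: 30.45
eef_pos: [0.49, -0.2165, 0.3199]
tool_rot: [-3.139, 0.005, -3.141]
ft_force: [0.7, -0.5, -0.0]
finger_gap: 0.0513
```

send_rows --rows '[{"linear": [30, -30, 0], "yaw": 0, "claw": 0.2}, {"linear": [30, -30, 0], "yaw": 0, "claw": 0.2}, {"linear": [20, -40, 0], "yaw": 0, "claw": 0.2}, {"linear": [20, -40, 0], "yaw": 0, "claw": 0.2}, {"linear": [0, -40, 0], "yaw": 0, "claw": 0.2}]'

```text
time: 30.95
eef_pos: [0.387, -0.3979, 0.3178]
tool_rot: [-3.14, -0.001, 3.139]
ft_force: [1.3, 0.4, 0.1]
finger_gap: 0.0512
```

send_rows --rows '[{"linear": [0, 0, 0], "yaw": 0, "claw": 0.2}, {"linear": [0, 0, 0], "yaw": 0, "claw": 0.2}, {"linear": [0, 0, 0], "yaw": 0, "claw": 0.2}]'

```text
time: 31.25
eef_pos: [0.3907, -0.3947, 0.3168]
tool_rot: [3.141, 0.0, -3.14]
ft_force: [0.4, 0.1, -0.2]
finger_gap: 0.0515
```

Run:
```python
from h import *
C=cam('top')
a=cv2.imread('pics/top0.png')[:,:,::-1]
b=grab_frame('top'); sc=grab_frame('scene')
for c in blobs(pale(b,65,130),200):
    p=c.reshape(-1,2); m=p.mean(0)
    if 100<m[1]<300 and 90<m[0]<500:print('px',m.round())
# plates on jars, at plate-top height
for n,bx,z in [('oblong',(118,195,128,190),.091),('square',(200,258,128,190),.105),('small',(275,318,128,180),.097),('large',(344,402,128,195),.109)]:
    print(n); rim(b,bx,z,C,165); rim(b,bx,z,C,185)
o=cv2.resize(b[115:295,100:500],None,fx=1.6,fy=1.6,interpolation=cv2.INTER_CUBIC); 
s2=cv2.resize(sc[160:470,180:480],None,fx=1,fy=1)
cv2.imwrite('pics/endtop.png',o[:,:,::-1]); cv2.imwrite('pics/endscene.png',cv2.resize(sc[160:470,170:500],None,fx=1.9,fy=1.9,interpolation=cv2.INTER_CUBIC)[:,:,::-1])
```

```text
px [226. 245.]
px [448. 163.]
px [156. 162.]
px [375. 161.]
px [297. 154.]
px [232. 159.]
oblong
165 1187 rect [597.1 285.5] [98.9 58.6] 76.6 circ [596.9 285.1] 55.6
185 1088 rect [598.  285.4] [97.2 57. ] 76.6 circ [597.  285.5] 55.3
square
165 1002 rect [599.  129.4] [68.8 70. ] 20.9 circ [598.8 128.5] 47.2
185 930 rect [598.9 129.6] [68.8 67.3] 20.9 circ [598.8 129.8] 46.6
small
165 570 rect [612.4  -7.1] [57.1 59.2] 0.3 circ [612.2  -6.9] 30.5
185 538 rect [612.4  -8.1] [57.1 57.2] 0.3 circ [612.4  -6.9] 30.2
large
165 1453 rect [ 593.5 -156.6] [87.4 88.1] 89.9 circ [ 592.6 -157.2] 45.4
185 1416 rect [ 593.  -157.1] [88.8 85.6] 44.4 circ [ 593.1 -157.5] 45.0
```

View pics/endscene.png

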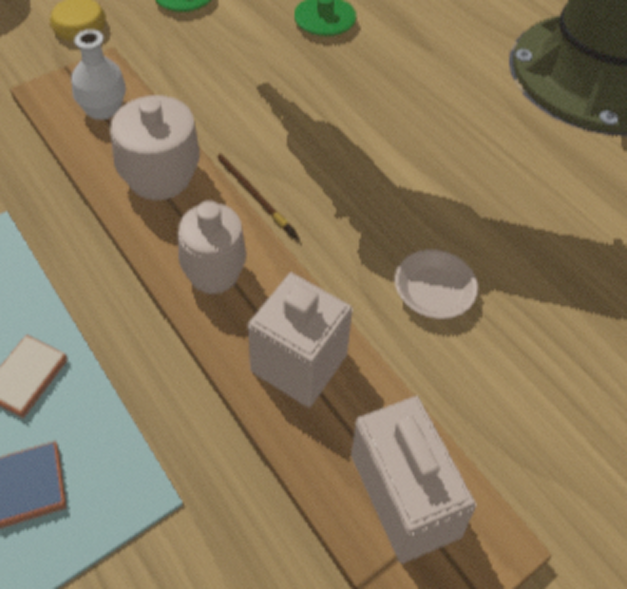

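View pics/endtop.png

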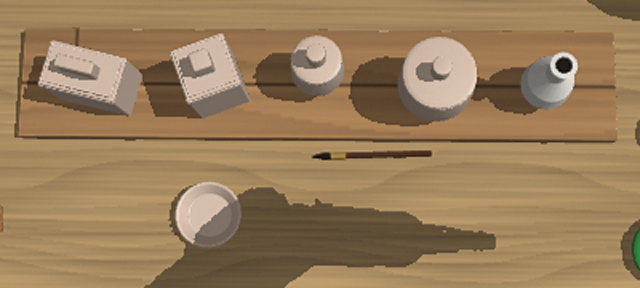

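Both views show all four lids seated level on their jars: large (155,150), small (212,245), square (300,335) and oblong (413,475). Vase and dish are undisturbed, and the arm is clear and at rest.

```bash
python3 -c "
from rig import *
print(job_done())"
```

```text
the job is handed in; nothing more can be done
None
```

All four lids are on their own jars and the job is handed in, at about 31 s of the 120 s allowed. No verdict is reported, so the result rests on my own checks.

- **Seating:** I lowered each lid in small steps with no sign of contact until 2–9 N appeared, within about 0.2 mm of the computed home height. I then released each one without a drop.
- **Final views:** the top and scene pictures show all four lids level. In the top view, each lid's plate centre is within about 1–4 mm of where I measured its jar's rim before starting. The largest differences are oblong at about 3.5 mm and square and small at about 2.5 mm. They include image noise, the 2 mm calibration and any small jar shift, and I did not look again from close by.
- **Left alone:** the vase, dish and green look-alikes were not touched and look unmoved. The dish's image centre moved by a few pixels, which I put down to the arm's shadow falling across it.

The fingertips pressed about 5–7 N on the lid plates while gripping, which did no visible harm.

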